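Unscrew the spinner cap over the broken propeller

ROBOT

A 7-joint arm with a two-finger parallel gripper is mounted at the origin on a cart in front of the work surface, level with it; the furniture and walls round the work are solid. World frame = base frame: x ahead of the robot, y to its left, z up, the work surface at z = 0. Lengths are in m, angles in rad, forces in N, time in s.
With the tool pointing down it reaches from about 0.425 to 0.925 m from the base axis. Payload 6.8 kg.
Tool frame: the origin (TCP) lies on the centre line of the jaws, within the pads' length; the fingertips stand 8 mm ahead of it and the grasp point (between the pads) lies 11 mm behind it (bot.tips_ahead is the distance from the TCP to the fingertips, in m); z points along the fingers, y is the line along which they close (so a half turn about z gives the same grasp; the last joint's range is limited). The gripper opens to 85 mm and grips with 20 to 120 N. Pads are 22 mm wide; open, the fingers measure 114 mm over their backs; the gripper's body (76 mm by 85 mm) begins 54 mm behind the grasp point. The pads swing forward as they close: fully open they stand 13 mm farther back than shut.
Start: joints at [-1.421, 0.477, 0.022, 1.555, -0.011, 1.109, -0.083], TCP at [0.172, 0.653, 0.239] pointing down, gripper open.
Joint ranges: [-2.96, 2.96], [-0.34, 2.1], [-1.41, 1.46], [0.24, 2.44], [-1.37, 4.51], [0.17, 1.92], [-2.96, 2.96]. Speed limits (rad/s): [2.39, 2.39, 3.14, 3.14, 3.14, 3.14, 3.14].

INTERFACE

Orientations are given as a unit quaternion [w, x, y, z].
In Python, from station import bot gives the robot as it stands.
- The arm moves only by the tool send_rows, never from a script. Its argument "deltas" is text: rows parted by semicolons, each of 4 numbers parted by spaces: the shift along the tool's x, y, z in m, then the turn about the tool's z in degrees. In form: x y z spin; .... A call has 1 to 5 rows; each row is the pose to reach, as a shift and turn from the pose commanded when the call began, along the tool's axes at that moment; what a row does not reach only later rows make up. A row lasts 1/10 s, in which the tool goes at most 50 mm and 8.59 degrees, less where a joint would pass 70% of its speed; a pose out of reach is approached as far as the arm can. A call with a gripper value outside its range is refused whole. "claw" is the opening, from 0 (shut) to 1 (fully open), set as the call begins (left out, the last holds). The fingers move at their own pace and stop on an object; "force" is the grip in N (left out, the last holds). Time passes only in rows, so rows that repeat a pose let the fingers close. It gives the time, the measured TCP pose, the force, the opening and the grip force at its end, in the units of the state.
- bot.get_obs(): the state, without advancing time (a new reading comes with each control period).
- bot.read_camera(name): name is "scene" or "side" or "wrist"; returns a dict with "img" (400x640x3 uint8, red, green, blue), "depth" (400x640 float32, m along the optical axis (not along the pixel's ray), 0 where there is no reading), "fx", "fy", "cx", "cy" (pixels), "camera_from_world" (4x4, takes a point from world to camera coordinates). Camera axes: x right, y up, looking along -z (the intrinsics and any distortion apply to the point x, -y, -z); pixel columns grow to the right and rows downward; lengths in m; the calibration is good to about 2 mm. The wrist camera is an equidistant fisheye: a pixel r from the principal point sees the ray r / f radians off the axis. A picture is of the moment at which its call begins.
- bot.hand_in(): hands the job in; it is judged then, once.
Trained networks look in a picture, given as the dict that the camera call returned (one of the last four; its "shot" number tells which), for a name from the list of things; names that differ only in an ending like _2 or _b are one class to them, and where a whole thing is asked for, a point or a joint stands for the part that bears it (a point fixed in the world has none). Each returns a list of dicts, best first, with "confidence" (0 to 1); they miss things now and then, are a little off and sometimes report something else, mostly with a low value. They report only what shows in the picture. A call takes as long as a camera call. They do not tell look-alikes from the thing itself.
- bot.masks_of(picture, query): "mask" (400x640 bool, what is visible of it).
- bot.landmark_of(picture, query): "xyz" ([x, y, z] in m, in world coordinates, good to about 4 mm: a listed point, or the origin of a listed thing).
The state is a dict: "t": time; "q": joint angles; "joint_vel": joint speeds; "joint_torque": joint torques, N m; "eef_pos": TCP position; "tool_rot": TCP orientation; "contact_force": force on the tool from outside, world axes, zero at the start; "torque": the same for the moment, N m; "gripper_width": opening from 0.0 (shut) to 1.0 (fully open); "grasp_force": force on a finger pad.
Only numpy, scipy, OpenCV 4.12 (cv2) and the standard library are available. Lean on these libraries where they do the work, as an engineer would, in place of code of your own. Each camera call takes 0.05 s, during which the arm holds its last target. There are 200 camera calls.

TASK

One of the two propellers on the motor test board has lost most of a blade and must be changed: unscrew the spinner cap of that motor and lift it off. The two motors turn opposite ways, so one cap has a normal thread and the other a reverse thread and nothing shows which: if the cap will not turn one way, try the other. Lift it a good hand's breadth (about 10 cm) above the motor and finish while still holding it there; leave the other motor's cap screwed home and the other things on the bench where they are.

Things in the scene. Friction and masses are not known exactly. Their poses are not given: they have to be found in the camera images.
- board: plywood board 110 x 300 x 18 mm, screwed to the bench, with two upright electric motors 180 mm apart along its y axis; origin at the centre of its underside. The motors are locked: neither motors nor propellers turn. A black speed controller 60 x 30 x 18 mm lies on it between the motors.
- hub_left (a point): centre of the seat on which the left motor's cap (at the board's +y end) stands when screwed home, 70 mm above the bench: the top of the propeller's hub, 36 mm across. The threaded steel hub rises 25 mm from it, inside the cap. The propeller blades' upper faces lie about 5 mm below the seat.
- hub_right (a point): the same for the right motor (the board's -y end)
- cap_left_grip (a point): grip point of the left motor's spinner cap: a round fluted aluminium cap, 38 mm diameter, 42 mm high, about 60 g, straight-sided up to 33 mm and domed above; this point lies on its axis 24 mm above its lower edge (94 mm above the bench when home); z axis up, x along the board's x when home
- cap_right_grip (a point): the same for the right motor's cap
- cap_left: the left motor's cap, origin on its axis at its lower edge. Two lugs inside run in a coarse thread, rising 16 mm per full turn. The right way it turns at about 0.1 N m (grip with about 35 N) and is free after about 2.2 rad (2.5 at most) (two grasps); part-way it stays. The wrong way it stops within about 0.3 rad and then resists with 0.3 N m or more, or slips in the fingers.
- cap_right: the right motor's cap, the same. One of the two caps unscrews counter-clockwise seen from above, the other clockwise; which is which changes from start to start and cannot be seen.
- broken_prop (a point): centre of the broken propeller, on its motor's axis, about 12 mm below the cap seat of the motor that carries it (left or right, changes from start to start). Grey plastic, two blades along the board's x axis; the blade toward +x is whole and reaches 80 mm from the axis, the other is a ragged stump that ends about 40 mm from the axis
- whole_prop (a point): centre of the sound propeller on the other motor: two whole blades, 160 mm from tip to tip
- spare_prop: bystander: spare propeller lying on the bench, 160 mm, 12 mm high; origin under its hub
- pin_tin: bystander: round tin, 62 mm across, 24 mm high, standing beyond the left end of the board
- pin_chest: bystander: small wooden chest with two drawers, 97 x 150 x 68 mm
- sanding_block: bystander: cork sanding block 60 x 105 x 33 mm
There are look-alikes about, which are no part of the job. Leave any blue look-alike of the cap_left alone.

How it is judged:
On the way:
1. the cap over the broken propeller is unscrewed: turned by more than about 50 degrees on its hub (((horizontal distance between broken_prop and hub_left below 0.03 m and angle between the x axis of cap_left_grip and the x axis of board, either way round above 0.9 rad and distance between cap_left_grip and hub_left below 0.037 m) or (horizontal distance between broken_prop and hub_right below 0.03 m and angle between the x axis of cap_right_grip and the x axis of board, either way round above 0.9 rad and distance between cap_right_grip and hub_right below 0.037 m))), for 0.1 s.
At the end, for the whole second after the job is handed in: The cap of the motor with the broken propeller is held still in the fingers (speed under 30 mm/s, finger force over 1 N), at least 60 mm above where it sat; the other cap still stands home on its motor (within 4 mm) (((horizontal distance between broken_prop and hub_left below 0.03 m and height (world z) of cap_left_grip above 0.154 m and contact force between the fingers and cap_left above 1 N and linear speed of cap_left below 0.03 m/s and distance between cap_right_grip and hub_right below 0.028 m) or (horizontal distance between broken_prop and hub_right below 0.03 m and height (world z) of cap_right_grip above 0.154 m and contact force between the fingers and cap_right above 1 N and linear speed of cap_right below 0.03 m/s and distance between cap_left_grip and hub_left below 0.028 m))); the arm keeps its last pose, push and grip.
It fails at once if the other motor's cap is unscrewed or pulled (moved more than 4 mm) ((horizontal distance between broken_prop and hub_left below 0.03 m and distance of cap_right_grip from where it was at the start of the episode above 0.004 m) or (horizontal distance between broken_prop and hub_right below 0.03 m and distance of cap_left_grip from where it was at the start of the episode above 0.004 m)).
It fails at once if a bystander is pushed more than 30 mm (distance of any of pin_tin, pin_chest, sanding_block, spare_prop from where it was at the start of the episode above 0.03 m).
It also fails if it takes over 64 s, if anything falls off the work surface, if the arm or the gripper's body presses on something with over 40 N, if the wrist force passes 120 N, or if a joint passes its speed limit or range.

## Working session

There is one attempt and no reset: what is moved stays moved. The work goes in short steps, Python scripts to look and compute and a tool call to move; the robot and the scene stay as the last step left them, time stands still between calls to the robot, and variables do not carry over. Pictures are saved under pics/ and viewed, at most 10 in all, crops included, and the job is handed in when it is done.

Besides the shell and the picture viewer there is one more tool, called after "Emit:" as name(argument=value, ...), one argument or row to a line, values as JSON. send_rows: Moves the arm, as the interface text tells. Its arguments: {"type":"object","properties":{"deltas":{"type":"string"},"claw":{"type":"number"},"force":{"type":"number"}},"required":["deltas"]}

```bash
mkdir -p pics; python3 - <<'E'
from station import bot
import cv2,numpy as np
o=bot.get_obs();print(o['t'],np.round(o['eef_pos'],3),np.round(o['tool_rot'],3))
for c in ['scene','side']:
    p=bot.read_camera(c);cv2.imwrite(f'pics/{c}1.png',p['img'][:,:,::-1])
    for q in ['board','hub_left','hub_right','cap_left_grip','cap_right_grip','broken_prop','whole_prop','spare_prop','pin_tin','pin_chest','sanding_block']:
        r=bot.landmark_of(p,q)
        print(c,q,[(np.round(d['xyz'],3).tolist(),round(d['confidence'],2)) for d in r[:3]])
E
```

```text
0.0 [0.172 0.652 0.238] [-0.     0.129  0.992 -0.001]
scene board [([0.48, 0.271, -0.0], 0.58)]
scene hub_left [([0.502, 0.358, 0.07], 0.79)]
scene hub_right [([0.464, 0.182, 0.072], 0.85), ([0.496, 0.363, 0.091], 0.45)]
scene cap_left_grip [([0.495, 0.36, 0.093], 0.67), ([0.526, 0.057, 0.025], 0.52), ([0.397, 0.697, 0.024], 0.5)]
scene cap_right_grip [([0.46, 0.183, 0.096], 0.61)]
scene broken_prop [([0.502, 0.361, 0.063], 0.66), ([0.462, 0.185, 0.095], 0.46)]
scene whole_prop [([0.469, 0.183, 0.066], 0.64)]
scene spare_prop [([0.365, -0.298, -0.003], 0.59)]
scene pin_tin []
scene pin_chest [([0.499, -0.358, -0.002], 0.96), ([0.464, 0.184, 0.07], 0.7)]
scene sanding_block [([0.527, -0.207, 0.001], 0.73)]
side board [([0.482, 0.276, -0.002], 0.82)]
side hub_left [([0.502, 0.358, 0.069], 0.85)]
side hub_right [([0.464, 0.186, 0.07], 0.68)]
side cap_left_grip [([0.405, 0.7, 0.023], 0.52), ([0.501, 0.361, 0.09], 0.48)]
side cap_right_grip [([0.465, 0.187, 0.098], 0.44)]
side broken_prop [([0.504, 0.362, 0.064], 0.55)]
side whole_prop [([0.365, -0.297, -0.002], 0.69), ([0.465, 0.183, 0.064], 0.57), ([0.499, -0.361, 0.002], 0.5)]
side spare_prop [([0.365, -0.297, -0.002], 0.59)]
side pin_tin [([0.496, 0.478, 0.003], 0.71)]
side pin_chest [([0.501, -0.362, -0.002], 0.72)]
side sanding_block [([0.527, -0.202, 0.001], 0.7)]
```

```bash
python3 - <<'E'
import cv2,numpy as np
a=cv2.imread('pics/scene1.png');b=cv2.imread('pics/side1.png')
cv2.imwrite('pics/both.png',cv2.resize(np.vstack([a,b]),(480,600),interpolation=cv2.INTER_AREA))
from station import bot
p=bot.read_camera('scene')
for q in [(0.501,0.36,.094),(.464,.184,.094)]:
    c=p['camera_from_world']@np.array([*q,1]);u=p['cx']+p['fx']*c[0]/-c[2];v=p['cy']-p['fy']*c[1]/-c[2];print(u,v)
u,v=int(u),int(v)
c=p['img'][max(0,v-130):v+130,max(0,u-170):u+170,::-1]
cv2.imwrite('pics/crop.png',cv2.resize(c,None,fx=2.3,fy=2.3,interpolation=cv2.INTER_CUBIC)[:600,:800])
E
```

```text
283.9428985500939 168.09209905702193
316.25860581770803 189.80176127798185
```

View pics/both.png

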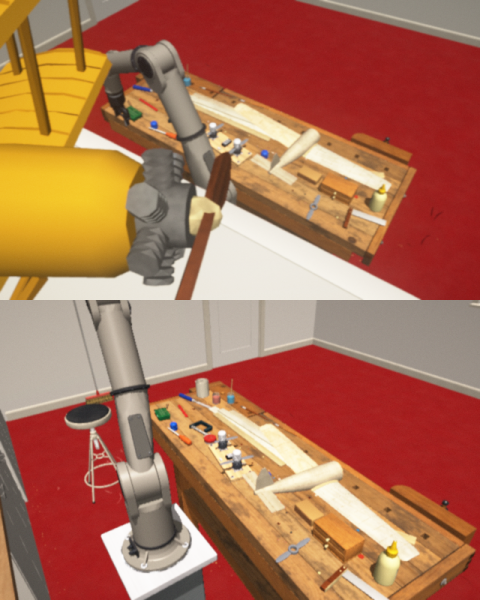

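View pics/crop.png

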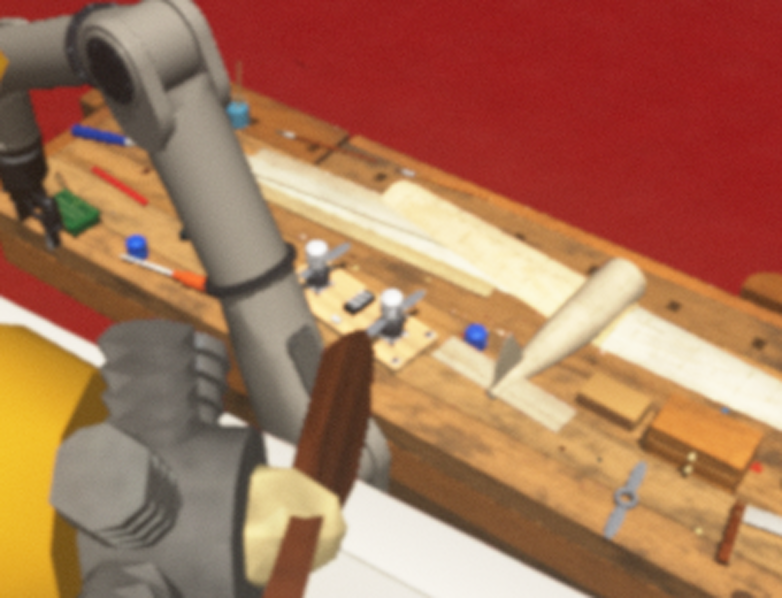

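The scene shows a whole two-bladed propeller on the right motor (crop 393,300). The left motor (317,250) has a blade only on the +x side, which matches the networks, so the job is the left cap at about (0.501, 0.360). The blue caps at crop (137,245) and (477,335) are look-alikes to leave alone. I'll move above the left cap and confirm there in a close crop.

Emit:
send_rows(
  deltas="-0.04 -0.02 0 8; -0.08 -0.04 0 16; -0.12 -0.06 0 24; -0.16 -0.08 0 32; -0.2 -0.1 0 39.5",
  claw=1,
  force=35,
)

```text
t: 1.75
eef_pos: [0.3412, 0.5038, 0.2396]
tool_rot: [-0.0, 0.459, 0.889, 0.0]
contact_force: [0.7, 0.2, 0.3]
gripper_width: 1.001
grasp_force: 0.0
```

Emit:
send_rows(
  deltas="-0.042 0.01 0.01 0; -0.084 0.02 0.02 0; -0.126 0.029 0.03 0; -0.168 0.039 0.04 0; -0.21 0.048 0.05 0",
)

```text
t: 2.25
eef_pos: [0.5028, 0.3615, 0.1892]
tool_rot: [0.0, 0.456, 0.89, 0.0]
contact_force: [0.5, 0.5, 0.6]
gripper_width: 1.002
grasp_force: 0.0
```

```bash
cat > m.py <<'E'
from station import bot
import cv2,numpy as np
def look(name,qs,cams=('wrist','scene','side')):
    o=bot.get_obs();R=None
    w,x,y,z=o['tool_rot']
    from scipy.spatial.transform import Rotation as Ro
    R=Ro.from_quat([x,y,z,w]).as_matrix();t=np.array(o['eef_pos'])
    print(o['t'],np.round(t,4),'q',np.round(o['q'],3),'F',np.round(o['contact_force'],1),'M',np.round(o['torque'],2))
    for c in cams:
        p=bot.read_camera(c)
        cv2.imwrite(f'pics/{name}_{c}.png',p['img'][:,:,::-1])
        for q in qs:
            for d in bot.landmark_of(p,q)[:2]:
                print(c,q,np.round(d['xyz'],4),round(d['confidence'],2),'tool',np.round(R.T@(np.array(d['xyz'])-t),4))
E
python3 -c "
from m import *
look('a',['hub_left','cap_left_grip','broken_prop'])"
```

```text
2.25 [0.5028 0.3615 0.1892] q [-0.926  0.443  0.269  1.759 -0.14   0.957  0.023] F [0.5 0.5 0.6] M [ 0.07 -0.02 -0.  ]
wrist cap_left_grip [0.4992 0.3609 0.0931] 0.63 tool [ 0.0015 -0.0033  0.096 ]
scene hub_left [ 0.4961 -0.3601 -0.0023] 0.28 tool [-0.5818 -0.4271  0.1911]
scene cap_left_grip [0.526  0.0573 0.0226] 0.5 tool [-0.2605 -0.159   0.1664]
scene cap_left_grip [0.3981 0.6958 0.0297] 0.5 tool [0.3324 0.1102 0.1596]
side hub_left [0.5014 0.3595 0.0691] 0.6 tool [-0.0009 -0.0024  0.12  ]
side cap_left_grip [0.5017 0.3625 0.0903] 0.64 tool [ 0.0014 -0.0004  0.0989]
side cap_left_grip [0.4034 0.7022 0.0249] 0.44 tool [0.3345 0.1183 0.1644]
side broken_prop [0.5003 0.3595 0.0661] 0.52 tool [-0.0002 -0.0033  0.123 ]
```

View pics/a_wrist.png

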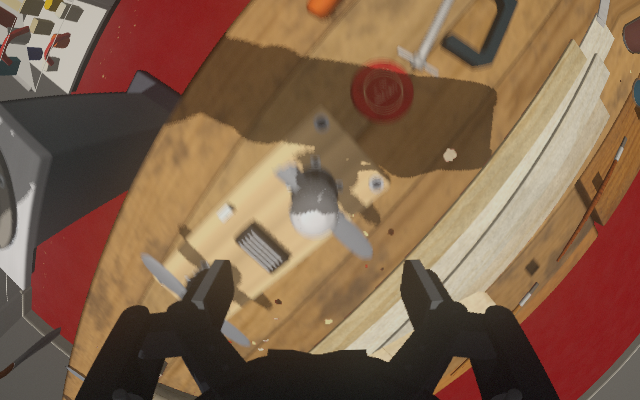

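The wrist view shows the cap at (315,205), a short stump at (288,178) and one full blade at (350,240). The red tin is beside it at (382,92), so this is the left, broken motor, and it is centred under the tool. Next I'll descend and grip.

Emit:
send_rows(
  deltas="0.0005 -0.002 0.03 0; 0.0005 -0.002 0.06 0; 0.0005 -0.002 0.085 0; 0.0005 -0.002 0.1 0; 0.0005 -0.002 0.106 0",
)

```text
t: 3.35
eef_pos: [0.4989, 0.3616, 0.0819]
tool_rot: [-0.0, 0.456, 0.89, -0.001]
contact_force: [0.0, -0.1, -0.6]
gripper_width: 1.005
grasp_force: 0.0
```

Emit:
send_rows(
  deltas="0 0 0 0;0 0 0 0;0 0 0 0;0 0 0 0;0 0 0 0",
  claw=0,
  force=35,
)

```text
t: 3.85
eef_pos: [0.5001, 0.3622, 0.0847]
tool_rot: [0.0, 0.456, 0.89, 0.001]
contact_force: [-1.3, -1.5, 4.9]
gripper_width: 0.433
grasp_force: 35.2
```

Emit:
send_rows(
  deltas="0 0 0 0;0 0 0 0;0 0 0 0;0 0 0 0;0 0 0 0",
)

```text
t: 4.35
eef_pos: [0.5001, 0.3621, 0.0847]
tool_rot: [0.0, 0.456, 0.89, 0.001]
contact_force: [-2.6, -1.6, 6.3]
gripper_width: 0.434
grasp_force: 35.2
```

```bash
python3 -c "
from m import *
look('b',['cap_left_grip'],('side',))"
```

```text
4.35 [0.5001 0.3621 0.0847] q [-0.9    0.571  0.233  1.833 -0.183  0.757  0.054] F [-2.6 -1.6  6.3] M [-0.25  0.42 -0.04]
side cap_left_grip [0.4059 0.7001 0.0263] 0.56 tool [0.3294 0.1207 0.0587]
side cap_left_grip [0.5044 0.3627 0.0935] 0.48 tool [-0.002   0.0038 -0.0088]
```

Gripped at about 37 mm. I'll try counter-clockwise (negative spin) first, in small steps.

Emit:
send_rows(
  deltas="0 0 -0.0002 -5; 0 0 -0.0004 -10; 0 0 -0.0007 -15; 0 0 -0.0009 -20; 0 0 -0.0009 -20",
)

```text
t: 4.95
eef_pos: [0.4994, 0.3626, 0.0848]
tool_rot: [-0.0, 0.295, 0.956, 0.001]
contact_force: [-2.7, 1.1, 0.8]
gripper_width: 0.436
grasp_force: 35.9
```

```bash
python3 -c "
from m import *
look('c',[],())"
```

```text
4.95 [0.4994 0.3626 0.0848] q [-0.833  0.564  0.141  1.828 -0.111  0.756  0.34 ] F [-2.7  1.1  0.8] M [ 0.43  0.41 -0.26]
```

Emit:
send_rows(
  deltas="0 0 -0.0002 -4; 0 0 -0.0003 -8; 0 0 -0.0003 -8",
)

```text
t: 5.25
eef_pos: [0.4998, 0.3621, 0.0848]
tool_rot: [-0.0, 0.228, 0.974, 0.001]
contact_force: [-0.6, 0.3, 0.9]
gripper_width: 0.434
grasp_force: 42.1
```

```bash
python3 -c "
from m import *
look('d',[],())"
```

```text
5.25 [0.4998 0.3621 0.0848] q [-0.807  0.562  0.106  1.826 -0.083  0.757  0.453] F [-0.6  0.3  0.9] M [ 0.37  0.24 -0.52]
```

Resistance climbs to 0.52 N·m, so that was the wrong way. I'll reverse to clockwise.

Emit:
send_rows(
  deltas="0 0 0.0003 7; 0 0 0.0006 14; 0 0 0.0009 21; 0 0 0.0012 27.5; 0 0 0.0012 27.5",
)

```text
t: 5.75
eef_pos: [0.5006, 0.3614, 0.0848]
tool_rot: [0.001, 0.455, 0.891, 0.0]
contact_force: [-1.7, -1.7, 8.8]
gripper_width: 0.438
grasp_force: 42.1
```

Emit:
send_rows(
  deltas="0 0 -0.0003 6; 0 0 -0.0005 12; 0 0 -0.0008 18; 0 0 -0.0011 24; 0 0 -0.0013 30",
)

```text
t: 6.25
eef_pos: [0.5003, 0.3616, 0.0854]
tool_rot: [0.0, 0.67, 0.742, 0.0]
contact_force: [-0.6, 0.2, 3.3]
gripper_width: 0.44
grasp_force: 41.4
```

```bash
python3 -c "
from m import *
look('e',[],())"
```

```text
6.25 [0.5003 0.3616 0.0854] q [-0.999  0.587  0.37   1.84  -0.291  0.767 -0.372] F [-0.6  0.2  3.3] M [-0.18  0.18  0.06]
```

It turns freely at 0.06 N·m and rises. Continuing.

Emit:
send_rows(
  deltas="0 0 -0.0003 7; 0 0 -0.0006 14; 0 0 -0.0009 21; 0 0 -0.0012 28; 0 0 -0.0016 35",
)

```text
t: 6.75
eef_pos: [0.5006, 0.3615, 0.0871]
tool_rot: [0.0, 0.863, 0.506, 0.001]
contact_force: [-0.6, -1.0, 2.4]
gripper_width: 0.439
grasp_force: 41.2
```

Emit:
send_rows(
  deltas="0 0 -0.0003 7; 0 0 -0.0006 14; 0 0 -0.0009 21; 0 0 -0.0012 28; 0 0 -0.0016 35",
)

```text
t: 7.25
eef_pos: [0.5007, 0.3612, 0.0887]
tool_rot: [0.0, 0.975, 0.223, 0.001]
contact_force: [-0.2, -2.3, 1.4]
gripper_width: 0.438
grasp_force: 41.3
```

```bash
python3 -c "
from m import *
look('f',['cap_left_grip'],('wrist','side'))"
```

```text
7.25 [0.5007 0.3612 0.0887] q [-1.218  0.663  0.692  1.853 -0.56   0.828 -1.36 ] F [-0.2 -2.3  1.4] M [-0.42 -0.07  0.06]
wrist cap_left_grip [0.4993 0.3587 0.0949] 0.98 tool [-0.0023  0.0017 -0.0062]
wrist cap_left_grip [0.5318 0.0602 0.0262] 0.91 tool [-0.1031  0.2845  0.0626]
side cap_left_grip [0.4036 0.7    0.0243] 0.62 tool [ 0.0599 -0.3473  0.0641]
side cap_left_grip [ 4.991e-01 -3.618e-01 -1.000e-04] 0.51 tool [-0.3162  0.6502  0.089 ]
```

View pics/f_wrist.png

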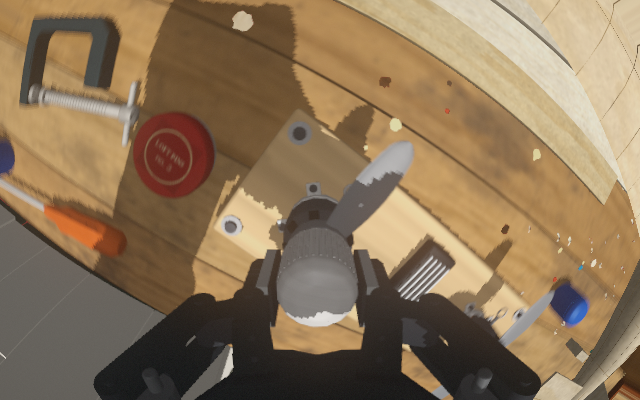

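The cap is held at (315,280), the lone blade shows at (375,185), and about 100° is done. Finishing the turn.

Emit:
send_rows(
  deltas="0 0 -0.0003 7; 0 0 -0.0006 14; 0 0 -0.0009 21; 0 0 -0.0012 28; 0 0 -0.0016 35",
)

```text
t: 7.95
eef_pos: [0.5007, 0.3611, 0.0902]
tool_rot: [0.0, 0.997, -0.078, 0.001]
contact_force: [1.0, -3.0, 3.1]
gripper_width: 0.441
grasp_force: 41.4
```

Emit:
send_rows(
  deltas="0 0 -0.0003 7; 0 0 -0.0005 12; 0 0 -0.0007 16; 0 0 -0.0007 16",
)

```text
t: 8.35
eef_pos: [0.5005, 0.3612, 0.0909]
tool_rot: [0.0, 0.977, -0.215, 0.001]
contact_force: [0.4, -1.6, 5.3]
gripper_width: 0.439
grasp_force: 41.7
```

Emit:
send_rows(
  deltas="0 0 -0.001 0; 0 0 -0.002 0; 0 0 -0.003 0; 0 0 -0.004 0",
)

```text
t: 8.75
eef_pos: [0.4996, 0.3613, 0.0939]
tool_rot: [0.0, 0.977, -0.214, 0.0]
contact_force: [1.8, -3.1, -1.8]
gripper_width: 0.434
grasp_force: 40.9
```

```bash
python3 -c "
from m import *
look('g',['cap_left_grip'],('wrist','side'))"
```

```text
8.75 [0.4996 0.3613 0.0939] q [-1.353  0.754  0.918  1.859 -0.751  0.92  -2.079] F [ 1.8 -3.1 -1.8] M [-0.64 -0.35  0.02]
wrist cap_left_grip [0.5312 0.0627 0.0248] 0.79 tool [0.1537 0.2579 0.0693]
side cap_left_grip [0.4036 0.7    0.0237] 0.62 tool [-0.2291 -0.2674  0.07  ]
side cap_left_grip [0.5016 0.3641 0.102 ] 0.54 tool [ 0.0006 -0.0034 -0.0081]
```

The cap is free, with hardly any pull on the wrist. I'll lift straight up, slowly for the first 25 mm.

Emit:
send_rows(
  deltas="0 0 -0.003 0; 0 0 -0.007 0; 0 0 -0.012 0; 0 0 -0.017 0; 0 0 -0.022 0",
)

```text
t: 9.45
eef_pos: [0.4995, 0.3626, 0.1168]
tool_rot: [-0.001, 0.977, -0.214, -0.0]
contact_force: [-0.3, -0.9, -0.6]
gripper_width: 0.439
grasp_force: 41.0
```

Emit:
send_rows(
  deltas="0 0 -0.015 0; 0 0 -0.035 0; 0 0 -0.055 0; 0 0 -0.07 0; 0 0 -0.078 0",
)

```text
t: 9.95
eef_pos: [0.5002, 0.3621, 0.1961]
tool_rot: [-0.001, 0.977, -0.214, 0.001]
contact_force: [0.6, 1.1, -0.4]
gripper_width: 0.44
grasp_force: 41.0
```

Emit:
send_rows(
  deltas="0 0 0 0;0 0 0 0;0 0 0 0;0 0 0 0;0 0 0 0",
)

```text
t: 10.45
eef_pos: [0.4995, 0.3616, 0.1936]
tool_rot: [0.0, 0.977, -0.215, -0.0]
contact_force: [0.0, -0.1, -1.0]
gripper_width: 0.435
grasp_force: 41.0
```

```bash
python3 -c "
from m import *
look('h',['cap_left_grip','cap_right_grip'],('wrist','side'))
a=cv2.imread('pics/h_wrist.png');b=cv2.imread('pics/h_side.png')
cv2.imwrite('pics/h.png',cv2.resize(np.vstack([a,b]),(480,600),interpolation=cv2.INTER_AREA))"
```

```text
10.45 [0.4995 0.3616 0.1936] q [-1.431  0.647  1.04   1.792 -0.63   1.079 -2.165] F [ 0.  -0.1 -1. ] M [-0.03 -0.01 -0.04]
wrist cap_left_grip [0.4965 0.3623 0.2005] 0.88 tool [-0.003   0.0006 -0.0069]
wrist cap_left_grip [0.4027 0.6947 0.02  ] 0.81 tool [-0.2274 -0.262   0.1734]
wrist cap_right_grip [0.4653 0.1812 0.0972] 0.67 tool [0.0446 0.1781 0.0965]
side cap_left_grip [0.4042 0.7004 0.0269] 0.51 tool [-0.2284 -0.2678  0.1665]
side cap_left_grip [0.5001 0.3656 0.198 ] 0.5 tool [-0.0011 -0.0039 -0.0044]
side cap_right_grip [0.469  0.1876 0.0935] 0.52 tool [0.0453 0.1707 0.1002]
```

View pics/h.png

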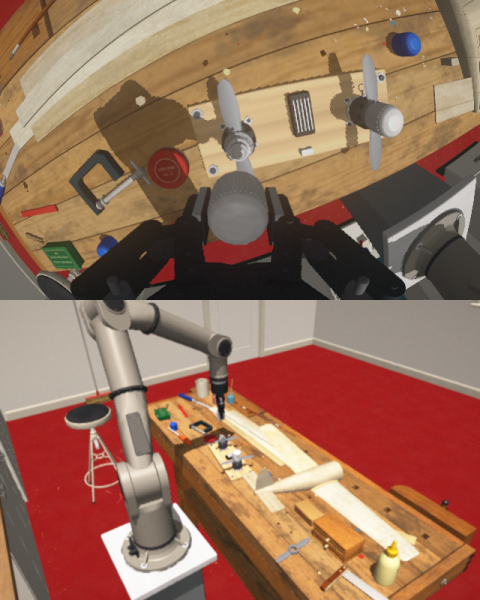

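The picture shows the cap in the fingers at (238,210), with the bare threaded hub at (238,145). The other cap is still home at (380,115), and the held cap's grip point is at about z = 0.20. Handing in.

```bash
python3 -c "
from station import bot
print(bot.hand_in())"
```

```text
the job is handed in; nothing more can be done
None
```

I unscrewed the left motor's cap (the one with the broken propeller; it turned clockwise) and handed in with it held about 10 cm above its seat, the right cap still home; the hand-in returned no verdict.

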